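# Slide a tissue cassette along the rail into the reading pocket

### The arm

A 6-joint arm with a two-finger parallel gripper is mounted at the origin on a cart in front of the work surface, level with it; the furniture and walls round the work are solid. World frame = base frame: x ahead of the robot, y to its left, z up, the work surface at z = 0. Lengths are in mm, angles in rad, forces in N, time in s.
With the tool pointing down it reaches from about 325 to 900 mm from the base axis. Payload 6.1 kg.
Tool frame: the origin (TCP) lies at the very end of the fingers, on their centre line; the grasp point (between the pads) lies 19 mm behind it; z points along the fingers, x is the direction in which the jaws open and shut, and the axes are right-handed (so a half turn about z gives the same grasp; the last joint's range is limited). The gripper opens to 87 mm and grips with 3 to 60 N. Pads are 19 mm wide; open, the fingers measure 117 mm over their backs; the gripper's body (75 mm by 190 mm) begins 51 mm behind the grasp point.
Start: joints at [1.206, 0.22, 1.526, -0, 1.395, -0.126], TCP at [147.834, 607.257, 198.638] pointing down, gripper open.
Joint ranges: [-2.98, 2.98], [-0.91, 2.08], [0.09, 2.57], [-1.24, 4.39], [0.2, 2.65], [-2.68, 2.68]. Speed limits (rad/s): [2.57, 2.57, 3.01, 3.14, 3.14, 3.14].

### API

Orientations are given as a unit quaternion [x, y, z, w].
In Python, from bench import ctrl, optics gives the robot as it stands. The module is installed in compiled form; this text tells all that it offers. Calls block until the motion is done:
- ctrl.move_ptp(position, orientation): joint-space move of the TCP to a pose.
- ctrl.movel(position, speed=150, frame=None, until_force=None): straight line of the TCP; frame=None keeps the orientation; speed is the mean speed in mm/s. With until_force (N) it stops when the force on the tool has changed by that much, and returns True; else False.
- ctrl.movej(angles): joint-space move.
- ctrl.let_go() and ctrl.gripper_close(squeeze=None): open the fingers fully, or close them until they stop; squeeze is the grip in N (None keeps the last).
- ctrl.dwell(seconds).
- ctrl.inverse_kinematics(position, orientation): joint angles nearest the present ones, or None.
- optics.snapshot(name): name is "scene" or "top"; returns the picture (384x512x3 uint8, red, green, blue); there is no depth.
- optics.camera_model(name): a dict with "fx", "fy", "cx", "cy" (pixels), "R" (3x3) and "t" (3): a world point X has camera coordinates R X + t. Camera axes: x right, y down, z forward; pixel columns grow to the right and rows downward; lengths in mm; the calibration is good to about 2 mm. A picture is of the moment at which its call begins. camera_model takes no time and is no camera call.
A pose or a line that the arm cannot do raises ctrl.MotionError and nothing moves.
- ctrl.finish_job(): hands the job in, once; it reports no verdict.
Readings, each from a call of its own:
- ctrl.get_time_s(): time.
- ctrl.get_joint_pos(): joint angles.
- ctrl.get_qvel(): joint speeds.
- ctrl.get_joint_efforts(): joint torques, N m.
- ctrl.get_tool_pos(): TCP position.
- ctrl.get_tool_rot(): TCP orientation.
- ctrl.get_contact_force(): force on the tool from outside, world axes, zero at the start.
- ctrl.get_ft_torque(): the same for the moment, N m.
- ctrl.get_opening(): finger opening in mm.
Only numpy, scipy, OpenCV 4.12 (cv2) and the standard library are available. Lean on these libraries where they do the work, as an engineer would, in place of code of your own. Each camera call takes 0.05 s, during which the arm holds its last target. There are 200 camera calls.

### The job

With the fingertips, push the orange tissue cassette across the plate until its long side lies flat against the dark rail, well before the pocket, then slide it along the rail, against it all the way, into the corner pocket until it is fully home against the white end stop and flush with the rail. Only push it: do not lift or tip it. Leave it resting there and do not disturb the blue cassette, the bottles or the tray.

Things in the scene. Friction and masses are not known exactly. Their poses are not given: they have to be found in the camera images.
- cassette_orange: the orange tissue cassette to be moved: a closed rigid box 30 (x) x 40 (y, long side) x 15 mm (height), about 35 g, with slots and a white strip on its lid; lies loose on the plate at first, its centre 6 to 9 cm from the rail and 11 to 23 cm from the end stop, turned up to 0.3 rad from the rail direction. Origin: centre of its underside; z up. Either end may lead.
- cassette_blue: a blue cassette of the same size, lying on the plate too, either nearer to the pocket or farther from it than the orange one; must stay where it is (within 10 mm). Origin: centre of its underside.
- reader_plate: fixed aluminium label-reading plate, 150 (x) x 300 (y) x 8 mm, on the worktop; origin: centre of its underside; its place varies and it is turned by up to 0.25 rad. A straight dark steel rail, 12 mm thick, 10 mm high above the plate, runs along its far (+x) side, parallel to its y. At its -y end (robot's right) a white end stop, 14 mm high above the plate, meets the rail squarely.
- cheek (a point): top of the dark cheek, 8 mm thick and 10 mm high above the plate, that forms the pocket's open side: parallel to the rail, 22 mm long from the end stop; the pocket between rail and cheek is 34 mm wide. Then it flares away from the rail over another 18 mm, so the pocket is entered along the rail. A seated cassette's rear end is level with the end of the flare, where the mouth is 41 mm wide.
- corner (a point): the inner corner of the pocket, where the rail's inner face, the end stop's inner face and the plate's top (8 mm above the worktop) meet. Axes parallel to the plate's: +y runs along the rail away from the end stop, -x points away from the rail over the plate, z up. A seated cassette, long side along the rail, has its origin at x = -15 mm, y = +20 mm, z = 0 from here.
- dropper_red: small white dropper bottle with a red cap, 23 mm across, 68 mm tall, on the worktop to the right of the plate; leave it alone. Origin: centre of its underside.
- stain_purple: purple stain bottle with a white cap, 38 mm across, 88 mm tall, on the worktop beyond the plate; leave it alone. Origin: centre of its underside. (Fixed furniture, not listed: a grey analyser 0.48 m tall stands left of the plate, from about y = 0.53 m on for x = 0.40 to 0.84 m; a microscope 0.43 m tall right of it, beyond x = 0.40 m and y = 0 to -0.22 m.)
- tray: clear slide tray with a green divider, 120 x 88 x 18 mm, on the worktop beyond the plate; leave it alone. Origin: centre of its underside.
Mind the look-alikes: they are no part of the job. There is more than one size of the cassette_orange; the job needs the smaller.

How it is judged:
By the outcome, as a careful person would: the job done as asked, in the order asked, and still so for the second after the job is handed in, with the robot touching nothing.
It also fails if it takes over 48 s, if anything falls off the work surface, if the arm or the gripper's body presses on something with over 40 N, if the wrist force passes 120 N, or if a joint passes its speed limit or range.

## Working session

There is one attempt and no reset: what is moved stays moved. The work goes in short steps, each a Python script; the robot and the scene stay as the last script left them, time stands still between calls to the robot, and variables do not carry over. Pictures are saved under pics/ and viewed, about 8 in all and at most 12, crops included, and the job is handed in when it is done.

```bash
mkdir -p pics; ls; python3 - <<'E'
from bench import ctrl, optics
import cv2
for n in("scene","top"):
    im=optics.snapshot(n); cv2.imwrite(f"pics/{n}0.png",im[:,:,::-1]); 
    m=optics.camera_model(n); print(n,m)
print(ctrl.get_time_s(),ctrl.get_tool_rot())
a=cv2.imread("pics/scene0.png");b=cv2.imread("pics/top0.png")
cv2.imwrite("pics/scene0b.png",cv2.resize(a,(800,600),interpolation=cv2.INTER_CUBIC))
cv2.imwrite("pics/top0b.png",cv2.resize(b,(800,600),interpolation=cv2.INTER_CUBIC))
E
```

```text
pics
scene {'fx': 457.7481934906944, 'fy': 457.7481934906944, 'cx': 255.6882618378319, 'cy': 189.3011701111055, 'R': array([[ 0.56887471, -0.8224029 , -0.0059185 ],
       [-0.46339319, -0.31457763, -0.82843688],
       [ 0.67944707,  0.47401939, -0.56005116]]), 't': array([-196.01718653,  352.46540855,  757.68157061])}
top {'fx': 442.0858297208165, 'fy': 442.0858297208165, 'cx': 258.41191071368166, 'cy': 201.3165588623821, 'R': array([[-0.01438721, -0.99980484, -0.01353816],
       [-0.99654896,  0.01544471, -0.0815575 ],
       [ 0.08175067,  0.01231806, -0.99657669]]), 't': array([ 151.36580733,  594.80709837, 1054.61728395])}
0.1 [ 7.86295983e-01  6.17849349e-01 -7.87798663e-04  4.32979379e-04]
```

View pics/top0b.png

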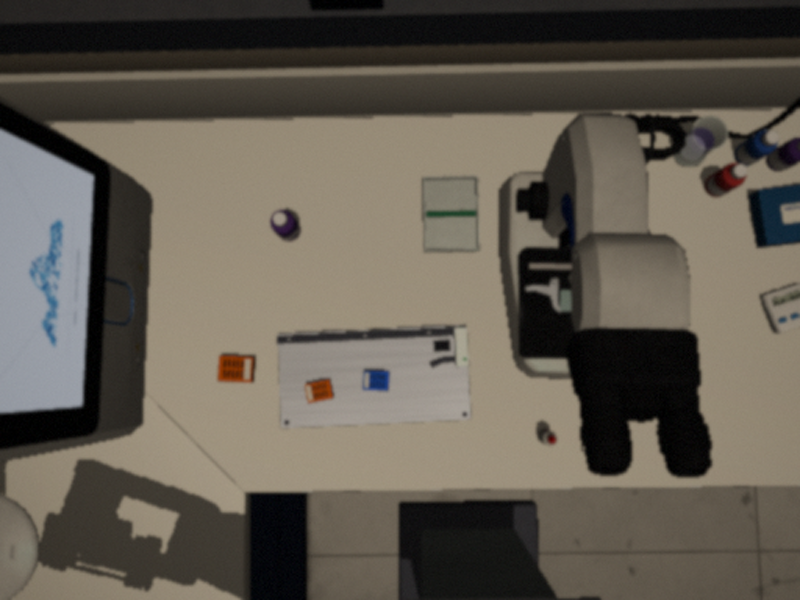

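View pics/scene0b.png

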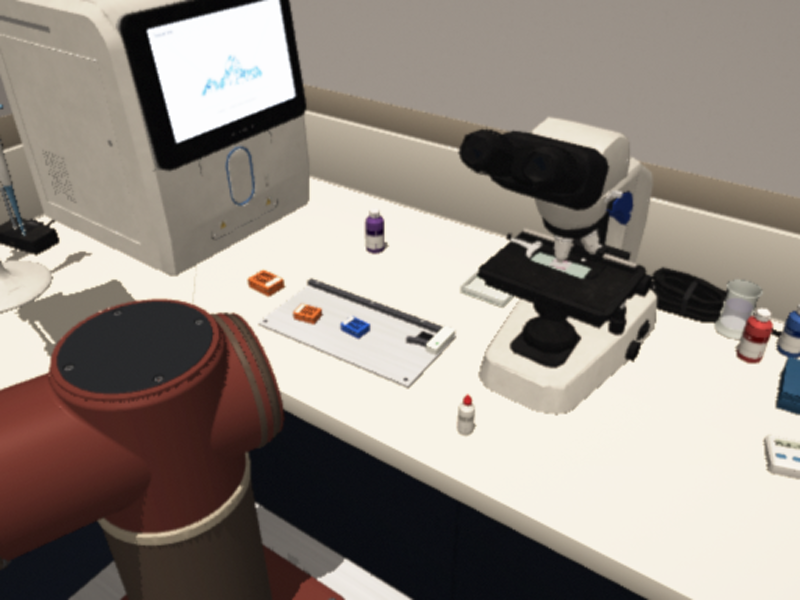

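Look-alikes in the 800x600 top view: the orange cassette on the plate at (319,390), and a larger orange one on the worktop at (236,368), left of the plate. I choose the one on the plate because it is smaller and lies where the description says. The blue cassette is at (376,380), nearer to the pocket. The pocket is at the right end, around (442,350), with the end stop at (462,345) and the rail along the top of the plate. Next is a close crop to check the choice and read off corners.

```bash
python3 - <<'E'
import cv2
b=cv2.imread("pics/top0.png")
c=b[200:280,170:305]  # 135x80
c=cv2.resize(c,None,fx=5.9,fy=5.9,interpolation=cv2.INTER_CUBIC)
c=cv2.convertScaleAbs(c,alpha=1.5,beta=10)
cv2.imwrite("pics/crop1.png",c); print(c.shape)
E
```

```text
(472, 796, 3)
```

View pics/crop1.png

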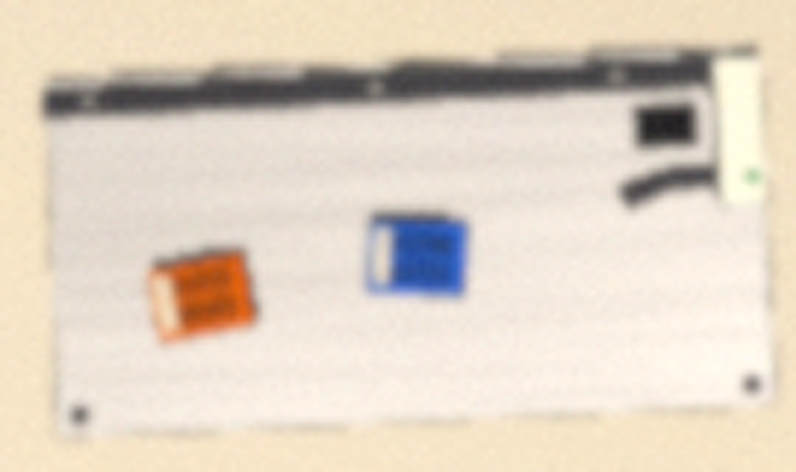

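The chosen orange cassette is at about crop (203,297). It is the same size as the blue one at (417,256), so it is the small one. The rail's inner edge runs from (50,116) to (712,85), and the end stop's inner edge is at u≈715. Next I fit the plate and cassette poses.

```bash
cat > h.py <<'E'
import numpy as np
from scipy.optimize import least_squares
from scipy.spatial.transform import Rotation as Rn
from bench import ctrl, optics
def proj(n,P):
    m=optics.camera_model(n); c=np.atleast_2d(P)@m["R"].T+m["t"]
    return np.c_[m["fx"]*c[:,0]/c[:,2]+m["cx"], m["fy"]*c[:,1]/c[:,2]+m["cy"]]
def unproj(n,uv,z):
    m=optics.camera_model(n); uv=np.atleast_2d(uv)
    d=np.c_[(uv[:,0]-m["cx"])/m["fx"],(uv[:,1]-m["cy"])/m["fy"],np.ones(len(uv))]@m["R"]
    o=-m["R"].T@m["t"]; return o+d*((z-o[2])/d[:,2])[:,None]
def crop(c,u0=170,v0=200,s=5.9): return np.array([u0,v0])+(np.array(c,float)+.5)/s-.5
def place(p,L):  # plate/any pose (x,y,th), local pts Nx3
    L=np.atleast_2d(np.array(L,float)); c,s=np.cos(p[2]),np.sin(p[2])
    return np.c_[p[0]+c*L[:,0]-s*L[:,1],p[1]+s*L[:,0]+c*L[:,1],L[:,2]]
def fit(L,uv,p0,n="top"):
    r=least_squares(lambda p:(proj(n,place(p,L))-uv).ravel(),p0,loss="soft_l1",x_scale=[100,100,.1])
    return r.x,(proj(n,place(r.x,L))-uv)
E
python3 - <<'E'
from h import *
np.set_printoptions(precision=2,suppress=True)
print("cam",-optics.camera_model("top")["R"].T@optics.camera_model("top")["t"])
# plate: near corners (z8), bottom-left/right; 
c=np.array([[60,436],[775,404]])
W=unproj("top",crop(c),8);print("near corners",W,np.linalg.norm(W[0]-W[1]))
for z in(8,18):
  print("rail in z",z,unproj("top",crop([[50,116],[712,85]]),z))
print("stop inner top z22",unproj("top",crop([[714,60],[722,202]]),22))
print("stop outer top z22",unproj("top",crop([[757,56],[764,200]]),22))
print("rail outer left z18",unproj("top",crop([[44,90]]),18))
sq=np.array([[15,20,23],[15,-20,23],[-15,-20,23],[-15,20,23]])
for n,q in dict(o=[[150,266],[242,251],[258,322],[163,342]],b=[[370,217],[466,222],[463,295],[367,290]]).items():
  p,r=fit(sq,crop(q),[500,250,0]);print(n,p,r.ravel())
print("cheek z18",unproj("top",crop([[630,205],[622,186],[715,168],[716,184]]),18))
ij=optics.snapshot("top")
print(unproj("top",[[285/1.5625,223/1.5625],[545/1.5625,433/1.5625]],40))
E
```

```text
cam [ 508.72  129.16 1101.57]
near corners [[423.65 338.36   8.  ]
 [432.85  40.9    8.  ]] 297.5993922267568
rail in z 8 [[556.9  342.59   8.  ]
 [565.74  64.33   8.  ]]
rail in z 18 [[556.46 340.64  18.  ]
 [565.22  64.93  18.  ]]
stop inner top z22 [[575.37  64.13  22.  ]
 [516.66  62.02  22.  ]]
stop outer top z22 [[576.75  46.3   22.  ]
 [517.23  44.7   22.  ]]
rail outer left z18 [[567.34 343.15  18.  ]]
o [481.44 276.33   0.18] [-0.16  0.45  0.39 -0.16 -0.07 -0.02 -0.14 -0.24]
b [496.31 188.28  -0.06] [-0.01  0.03  0.12 -0.04  0.03 -0.03 -0.14  0.04]
cheek z18 [[516.    99.86  18.  ]
 [523.9  103.03  18.  ]
 [530.78  64.38  18.  ]
 [524.16  64.1   18.  ]]
[[742.21 325.81  40.  ]
 [412.27 -69.31  40.  ]]
```

```bash
cat >> h.py <<'E'
TH=0.0315; ex=np.array([np.cos(TH),np.sin(TH),0]); ey=np.array([-ex[1],ex[0],0])
def quat(a): return [np.cos(a/2),np.sin(a/2),0,0]
QA=quat(np.pi/2+TH)   # jaws along rail
def st(s=""): print(s,round(ctrl.get_time_s(),2),np.round(ctrl.get_tool_pos(),2),np.round(ctrl.get_contact_force(),2))
E
python3 - <<'E'
from h import *
for a in(TH,TH+np.pi,TH-np.pi): print(a,ctrl.inverse_kinematics([530,320,60],quat(a)),ctrl.inverse_kinematics([545,113,12],quat(a)))
o=np.array([481.4,276.3,0]); s=o-46*ex
ctrl.gripper_close(10); st("closed")
ctrl.move_ptp(s+[0,0,70],QA); st()
ctrl.movel(s+[0,0,12],120,until_force=8); st("down"); print(ctrl.get_opening())
hit=ctrl.movel(s+[0,0,12]+ex*105,45,until_force=4); st(hit)
import cv2
b=optics.snapshot("top")[200:280,170:305,::-1]
cv2.imwrite("pics/crop2.png",cv2.convertScaleAbs(cv2.resize(b,None,fx=5.9,fy=5.9,interpolation=cv2.INTER_CUBIC),alpha=1.5,beta=10))
E
```

```text
0.0315 [ 4.15890064e-01  3.37646625e-01  1.65674937e+00 -4.44089210e-16
  1.14719666e+00  3.84390064e-01] [ 6.27523404e-02  2.70828915e-01  1.84584874e+00 -4.44089210e-16
  1.02491500e+00  3.12523404e-02]
3.173092653589793 None None
-3.1100926535897933 None None
closed 1.68 [147.83 607.23 198.62] [0.37 0.44 0.5 ]
 3.35 [435.54 275.62  70.43] [ 0.18  0.97 -0.1 ]
down 3.98 [435.6  275.23  12.3 ] [ 0.65 -0.08 -0.08]
0.38398686308426694
False 6.47 [540.22 278.15  11.99] [0.27 0.43 0.25]
```

View pics/crop2.png

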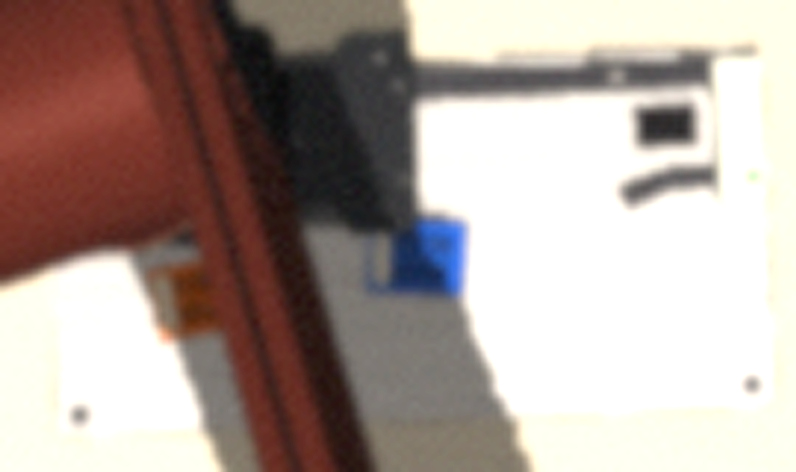

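```bash
python3 - <<'E'
from h import *
import cv2
s=optics.snapshot("scene"); cv2.imwrite("pics/scene2.png",cv2.resize(s[130:300,130:340,::-1],(788,638))[:600])
f=lambda n,P:(proj(n,P)).round(1)
print("tcp top crop",(f("top",ctrl.get_tool_pos())-[170,200])*5.9,"scene",(f("scene",ctrl.get_tool_pos())-[130,130])*3.752)
k=1/1.5625
print("orange scene",unproj("scene",[[307*k,313*k]],23),"blue",unproj("scene",[[355*k,326*k]],23),"stain top scene",unproj("scene",[[375*k,213*k]],88))
E
```

```text
tcp top crop [[199.42 150.45]] scene [[310.2904 228.872 ]]
orange scene [[470.71213451 275.03799127  23.        ]] blue [[486.87615388 186.35257934  23.        ]] stain top scene [[724.64498829 318.60704872  88.        ]]
```

View pics/scene2.png

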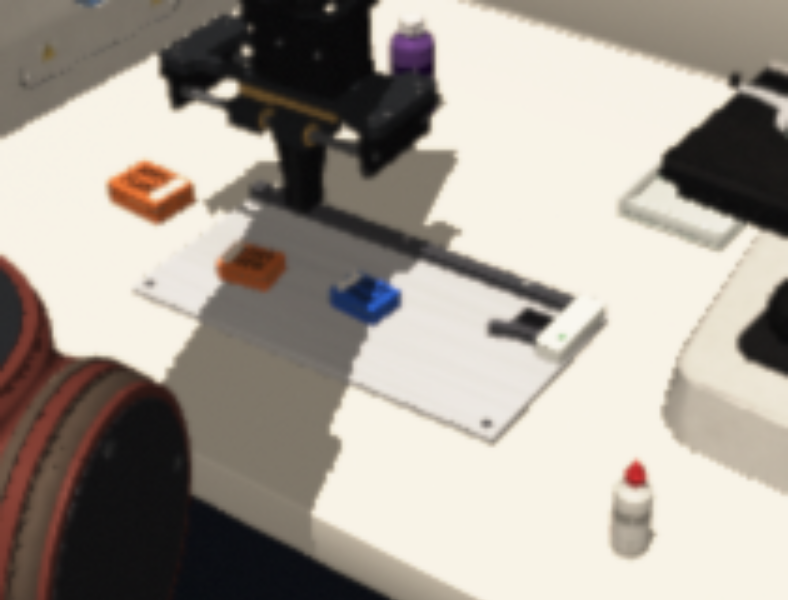

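The orange cassette has not moved: it is still at scene crop (252,268). The fingertips, at (305,205), appear higher than the reported TCP projects, (310,229), so they passed over it. Before pushing again I'll probe a clear spot on the plate to find the true tip height, and check it against the cameras.

```bash
python3 - <<'E'
from h import *
import cv2
p=ctrl.get_tool_pos()
ctrl.movel([p[0],p[1],60],150)
ctrl.movel([452,233,60],150); ctrl.movel([452,233,16],100)
h=ctrl.movel([452,233,-12],20,until_force=3); st(h); print(ctrl.get_opening())
P=ctrl.get_tool_pos()
s=optics.snapshot("scene"); t=optics.snapshot("top")
a=cv2.resize(s[150:270,150:310,::-1],(640,480),interpolation=cv2.INTER_CUBIC)
cv2.imwrite("pics/probe.png",a)
print("scene crop tcp",(proj("scene",P)-[150,150])*4,"top",proj("top",P))
E
```

```text
False 9.98 [452.15 233.06 -11.84] [ 0.48 -0.15 -0.22]
0.20256676639678084
scene crop tcp [[220.76363083 280.25960143]] top [[223.24906317 260.77249398]]
```

View pics/probe.png

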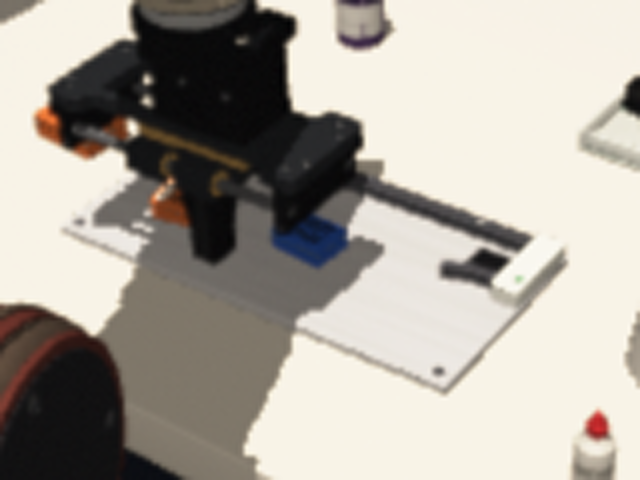

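Still no contact at a reported z of −11.8, so the reported tool height does not match the real one. I'll keep probing down gently.

```bash
python3 - <<'E'
from h import *
import cv2
h=ctrl.movel([452,233,-35],12,until_force=2.5); st(h)
P=ctrl.get_tool_pos()
s=optics.snapshot("scene"); t=optics.snapshot("top")
a=cv2.resize(s[170:245,170:270,::-1],(800,600),interpolation=cv2.INTER_CUBIC)
cv2.imwrite("pics/probe2.png",a)
for dz in(0,10,20,30): print(dz,"scene crop tcp",((proj("scene",P+[0,0,dz])-[170,170])*8).round())
E
```

```text
True 10.75 [452.07 233.04 -15.51] [-1.61 -0.28  5.16]
0 scene crop tcp [[282. 410.]]
10 scene crop tcp [[280. 385.]]
20 scene crop tcp [[278. 360.]]
30 scene crop tcp [[276. 335.]]
```

View pics/probe2.png

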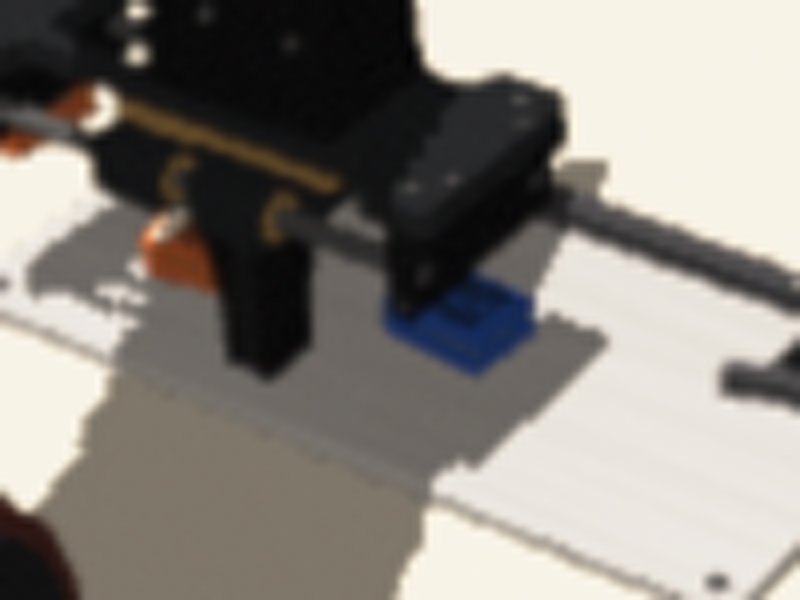

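Contact comes at a reported z of −15.5, so the tip sits about 23 mm above the reported TCP. In the picture its bottom centre is at about (270,355), which fits dz≈20–23. Next I triangulate a few points from both cameras to confirm the plate height and see whether x or y is off too.

```bash
python3 - <<'E'
from h import *
import cv2
def tri(a,b):
    f=lambda X:np.r_[(proj("scene",X)-a).ravel(),(proj("top",X)-b).ravel()]
    r=least_squares(f,[500,200,0]);return r.x.round(1),r.fun.round(2)
pr=lambda c:crop(c,170,170,8)
print("dot right",tri(pr([716,582]),crop([752,384])))
print(unproj("scene",pr([716,582]),8),unproj("top",crop([752,384]),8))
# dropper/dot left, from scene2 crop (s=788/210, 638/170, offset 130)
s2=lambda c:crop(c,130,130,3.7527)
print("dot left",tri(s2([150,284]),crop([79,415])), "dot right2",tri(s2([486,424]),crop([752,384])))
print("plate near right corner",tri(s2([492,440]),crop([775,404])))
print("blue near-right top corner",tri(pr([480,358]),crop([463,295])))
print("blue centre",tri(pr([460,312]),crop([417,256])))
print("orange centre",tri(s2([250,262]),crop([203,297])))
ctrl.movel([452,233,-5],60); st()
E
```

```text
dot right (array([439.6,  52.7,   9.2]), array([ 1.15, -0.03, -0.97,  0.7 ]))
[[439.11917711  55.68225464   8.        ]] [[441.20688573  50.25550921   8.        ]]
dot left (array([430.9, 332.1,   7.2]), array([ 0.88,  0.09, -0.63,  0.53])) dot right2 (array([439.6,  52.6,   8.3]), array([ 1.12, -0.03, -0.94,  0.68]))
plate near right corner (array([431.3,  42.8,   5.9]), array([ 0.98, -0.03, -0.84,  0.61]))
blue near-right top corner (array([478.9, 170.8,  16.5]), array([ 0.69,  0.01, -0.53,  0.4 ]))
blue centre (array([494.9, 190.2,  16.7]), array([ 0.96,  0.02, -0.72,  0.56]))
orange centre (array([478.9, 279.1,  19.1]), array([ 1.22,  0.07, -0.87,  0.71]))
 11.18 [452.47 233.15  -4.46] [ 0.28 -0.43  0.29]
```

The cameras put the plate top at z≈8, so the fault is a tool-length offset of 23.5 mm. I'll correct for it and push again.

```bash
cat >> h.py <<'E'
ZP=-11.5; ZU=35.0   # commanded heights: pushing (tip ~4 above plate), travel
E
python3 - <<'E'
from h import *
import cv2
o=np.array([480.4,277.5,0]); s=o-46*ex
P=ctrl.get_tool_pos(); ctrl.movel([P[0],P[1],ZU],150)
ctrl.movel(s+[0,0,ZU],150)
ctrl.movel(s+[0,0,ZP],120,until_force=5); st("down")
hit=ctrl.movel(s+[0,0,ZP]+ex*92,45,until_force=3); st(hit)
P=ctrl.get_tool_pos()
q=P-ex*25; ctrl.movel(q,100); st()
ctrl.movel([q[0],q[1],ZU],150)
ctrl.move_ptp([430,400,120],QA)
t=optics.snapshot("top"); s=optics.snapshot("scene")
cv2.imwrite("pics/t3.png",t[:,:,::-1]);cv2.imwrite("pics/s3.png",s[:,:,::-1])
b=t[200:280,170:305,::-1]
A=cv2.convertScaleAbs(cv2.resize(b,None,fx=5.9,fy=5.9,interpolation=cv2.INTER_CUBIC),alpha=1.5,beta=10)
cv2.imwrite("pics/crop3.png",A); st()
E
```

```text
down 12.59 [434.51 275.56 -11.62] [-0.02 -0.09  0.72]
True 14.22 [516.36 278.36 -12.18] [ 0.27 -0.25 -0.31]
 14.62 [491.23 277.65 -12.18] [-0.41  0.49  0.6 ]
 15.87 [429.71 397.89 117.71] [ 0.23 -0.01 -0.97]
```

View pics/crop3.png

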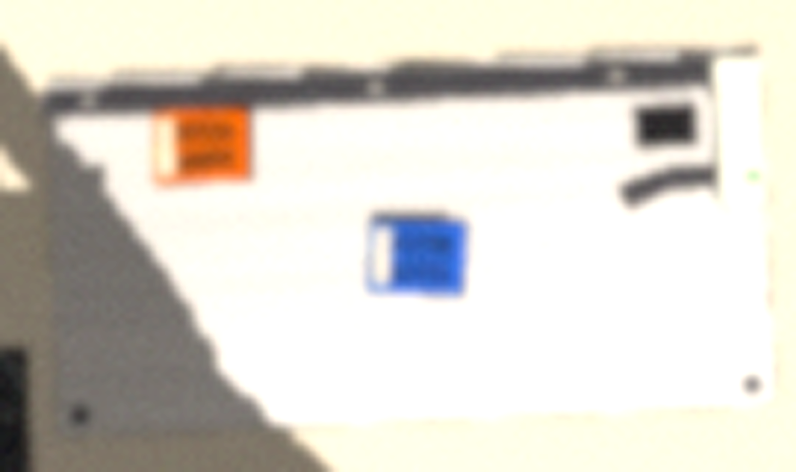

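The orange cassette now lies along the rail at crop (155..252, 108..185). The contact force had already dropped to zero by the reading, so the cassette may have bounced a little. I'll press again, slower and firmer, to be sure of flat contact and to get the rail's position in the robot frame.

```bash
python3 - <<'E'
from h import *
sq=np.array([[15,20,23],[15,-20,23],[-15,-20,23],[-15,20,23]])
p,r=fit(sq,crop([[155,112],[250,108],[252,178],[157,185]]),[540,278,0]);print(p,r.ravel().round(2))
P0=np.array([516.36,278.36,0]); s=P0-ex*20
s=s+ey*((p[:2]-s[:2])@ey[:2])
ctrl.move_ptp(s+[0,0,ZU],QA)
ctrl.movel(s+[0,0,ZP],120,until_force=5); st("down")
hit=ctrl.movel(s+[0,0,ZP]+ex*32,15,until_force=5); st(hit)
P=ctrl.get_tool_pos(); print("rail coord (robot)",P@ex+39.5,"prev",P0@ex+39.5,"vis",np.array([560,278,0])@ex, "cass ey",np.r_[p[:2],0]@ey)
ctrl.movel(P-ex*8,60)
E
```

```text
[5.42989660e+02 2.75976872e+02 3.59423205e-02] [-0.19 -0.    0.03 -0.16  0.21  0.26 -0.05 -0.1 ]
down 17.11 [496.46 275.37 -11.06] [ 0.14 -0.93  0.23]
True 18.45 [516.47 274.92 -12.16] [-0.51 -0.12 -0.05]
rail coord (robot) 564.3720861321528 prev 564.3707320848213 vis 568.4777448552799 cass ey 258.7386187787143
```

```bash
cat > slide.py <<'E'
from h import *
import cv2
QB=quat(TH)
W=lambda a,b,z: ex*a+ey*b+np.array([0,0,z])
P=ctrl.get_tool_pos(); ctrl.movel([P[0],P[1],ZU],150)
ctrl.move_ptp(W(545,303,ZU),QB)
ctrl.movel(W(545,303,ZP),120,until_force=5); st("down")
hit=ctrl.movel(W(546.5,116,ZP),45,until_force=4); st(hit)
P=ctrl.get_tool_pos(); print(P@ex,P@ey)
if not hit:
    hit=ctrl.movel(W(546.7,82,ZP),15,until_force=5); st(hit)
    P=ctrl.get_tool_pos(); print(P@ex,P@ey)
s=optics.snapshot("scene"); t=optics.snapshot("top")
cv2.imwrite("pics/t4.png",t[:,:,::-1]);cv2.imwrite("pics/s4.png",s[:,:,::-1])
A=cv2.resize(t[200:280,230:310,::-1],(480,480),interpolation=cv2.INTER_CUBIC)
B=cv2.resize(s[170:245,220:300,::-1],(512,480),interpolation=cv2.INTER_CUBIC)[:,:320]
cv2.imwrite("pics/both4.png",cv2.convertScaleAbs(np.hstack([A,B]),alpha=1.2,beta=10))
E
python3 slide.py
```

```text
down 21.18 [535.09 319.96 -11.63] [-0.86  0.07  1.09]
False 25.48 [542.57 133.2  -11.52] [ 0.06  0.37 -0.11]
546.4955114513641 116.04684945699738
True 26.7 [542.86 117.04 -11.82] [0.87 0.42 1.04]
546.2773351732654 99.88621252363897
```

View pics/both4.png

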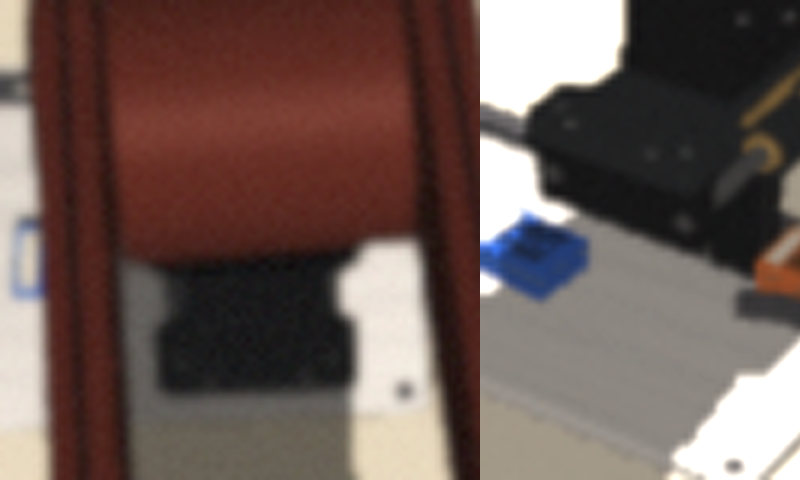

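The tool stopped at ey=99.9, where the orange cassette is in the pocket (right panel, about (785,275)). The gripper hides the rest, so I'll back straight off along the rail and look.

```bash
python3 - <<'E'
from h import *
import cv2
P=ctrl.get_tool_pos(); ctrl.movel(P+ey*20,80); ctrl.movel(P+ey*20+[0,0,60],150)
ctrl.move_ptp([400,380,120],quat(TH)); st()
s=optics.snapshot("scene"); t=optics.snapshot("top")
cv2.imwrite("pics/t5.png",t[:,:,::-1]);cv2.imwrite("pics/s5.png",s[:,:,::-1])
A=cv2.resize(t[203:243,263:303,::-1],(480,480),interpolation=cv2.INTER_CUBIC)
B=cv2.resize(s[190:235,255:285,::-1],(320,480),interpolation=cv2.INTER_CUBIC)
cv2.imwrite("pics/both5.png",np.hstack([cv2.convertScaleAbs(A,alpha=1.3,beta=20),B]))
E
```

```text
28.87 [400.26 379.03 119.14] [ 0.21  0.84 -0.54]
```

View pics/both5.png

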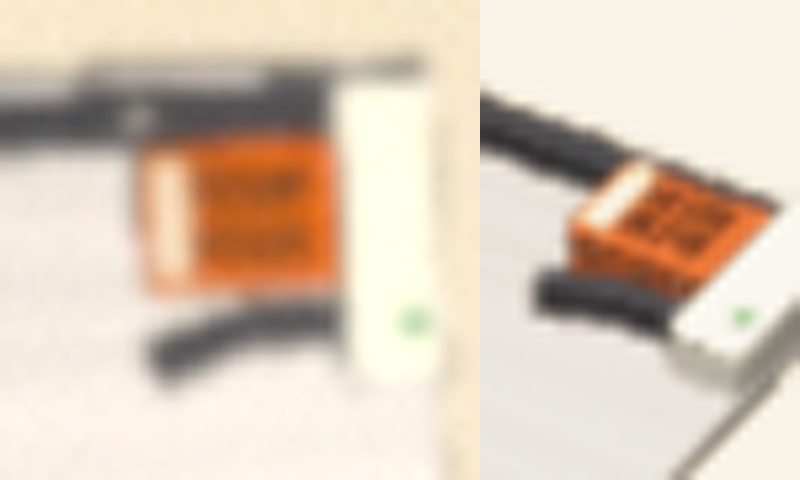

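The orange cassette sits in the pocket in the left panel (u 140–336, v 137–292), touching the rail and the end stop, with clear space to the cheek. I'll press once more, slower and firmer. If contact comes at the same place, it is fully home.

```bash
python3 - <<'E'
from h import *
import cv2
W=lambda a,b,z: ex*a+ey*b+np.array([0,0,z])
ctrl.move_ptp(W(545.5,116,ZU),quat(TH))
ctrl.movel(W(545.5,116,ZP),120,until_force=5)
ctrl.movel(W(545.5,104,ZP),60,until_force=5)
hit=ctrl.movel(W(546.5,92,ZP),8,until_force=8); P=ctrl.get_tool_pos(); st(hit); print(P@ex,P@ey)
ctrl.movel(P+ey*20,80); ctrl.movel(P+ey*20+[0,0,60],150)
ctrl.move_ptp([400,380,120],quat(TH)); st()
s=optics.snapshot("scene"); t=optics.snapshot("top")
cv2.imwrite("pics/t6.png",t[:,:,::-1]);cv2.imwrite("pics/s6.png",s[:,:,::-1])
sq=np.array([[15,20,23],[15,-20,23],[-15,-20,23],[-15,20,23]])
for n,lo,hi in(("orange",(5,120,60),(20,255,255)),("blue",(105,120,40),(125,255,255))):
    m=cv2.inRange(cv2.cvtColor(t[203:285,200:303,::-1],cv2.COLOR_BGR2HSV),lo,hi)
    m0=cv2.inRange(cv2.cvtColor(cv2.imread("pics/top0.png")[203:285,200:303],cv2.COLOR_BGR2HSV),lo,hi)
    f=lambda m:(np.argwhere(m)[:,::-1].mean(0)+[200,203]) if m.any() else None
    print(n,f(m),f(m0))
A=cv2.resize(t[203:258,225:303,::-1],(780,550),interpolation=cv2.INTER_CUBIC)
cv2.imwrite("pics/fin.png",cv2.convertScaleAbs(A,alpha=1.2,beta=10))
E
```

```text
True 31.82 [542.12 117.06 -11.83] [-0.33  0.79  0.65]
545.5358728247946 99.92338032338174
 33.88 [400.23 379.02 119.1 ] [-0.81  0.23  0.13]
orange [284.0060241  219.86746988] [205.58333333 249.46153846]
blue [241.88095238 242.76190476] [241.984375  242.7109375]
```

View pics/fin.png

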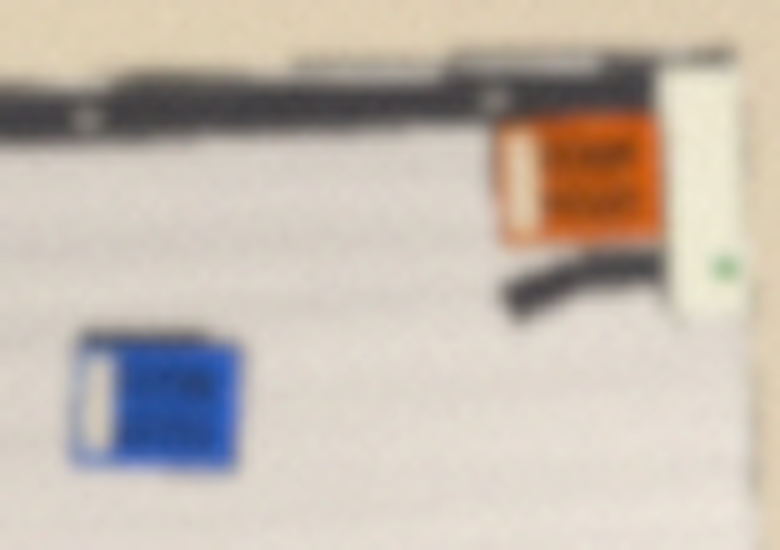

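The second press stopped at the same place: ey 99.92 against 99.89. The orange cassette, at (497..660, 113..245), is against both the rail and the end stop. The blue one has not moved (0.1 px). I'm handing in.

```bash
python3 -c "
from bench import ctrl
ctrl.finish_job(); print(ctrl.get_time_s())"
```

```text
the job is handed in; nothing more can be done
the job is handed in; nothing more can be done
```

The small orange cassette is in the corner pocket, against the end stop and flush with the rail, and I handed the job in. The last clock reading before hand-in was 33.9 s, against the 48 s limit.

**What I did:** With closed fingertips I pushed the cassette across the plate until its long side lay flat on the rail, about 21 cm from the stop. A second press there met it at the same place. I then slid it along the rail into the pocket with a slight drift towards the rail. A firmer second press stopped at the same point to within 0.05 mm.

**Last checks:** The final top picture shows the cassette touching the rail and the stop with clear space to the cheek. The blue cassette had not moved (0.1 px). I touched nothing else on purpose, but I did not measure the bottles or the tray again at the end.

**What failed or disagreed:**
- **First push:** It passed over the cassette without touching it. A gentle probe on the plate showed the fingertips about 23.5 mm higher than the reported TCP, and I corrected for that.
- **Cameras:** The two cameras differed by up to about 10 mm in rough single-view readings, so I relied on touch for the final positions.
- **Contact positions:** The tool met the rail and the stop about 3–5 mm earlier than the pictures predicted. This fits fingers a little thicker than I assumed.
- **Along the rail:** The slide was hidden by the arm, so contact with the rail the whole way was seen only at the start and the end.

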